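# Shut the candy tray past its spring catch

## Robot

A 7-joint arm with a two-finger parallel gripper is mounted at the origin on the work surface. World frame = base frame: x ahead of the robot, y to its left, z up, the work surface at z = 0. Lengths are in m, angles in rad, forces in N, time in s.
With the tool pointing down it reaches from about 0.4 to 0.85 m from the base axis. Payload 10.4 kg.
Tool frame: the origin (TCP) lies on the centre line of the jaws, within the pads' length; the fingertips stand 25 mm ahead of it and the grasp point (between the pads) lies 6 mm ahead of it (robot.tips_ahead is the distance from the TCP to the fingertips, in m); z points along the fingers, y is the line along which they close (so a half turn about z gives the same grasp; the last joint's range is limited). The gripper opens to 87 mm and grips with 3 to 60 N. Pads are 19 mm wide; open, the fingers measure 117 mm over their backs; the gripper's body (75 mm by 190 mm) begins 51 mm behind the grasp point.
Start: joints at [1.216, 0.332, -0.065, 1.46, 0.022, 1.35, -0.088], TCP at [0.204, -0.591, 0.248] pointing down, gripper open.
Joint ranges: [-2.6, 2.6], [-0.5, 2.12], [-1.47, 1.34], [0.16, 2.42], [-1.27, 4.41], [0.06, 2.06], [-2.6, 2.6]. Speed limits (rad/s): [2.22, 2.22, 2.79, 2.79, 3.14, 3.14, 3.14].

## Interface

Orientations are given as a rotation vector (axis times angle).
In Python, from workcell import robot gives the robot as it stands.
- The arm moves only by the shell command python3 -m crank 'ROWS' [FORCE]. ROWS is JSON, a list of rows, each a list of 5 numbers: the shift along the tool's x, y, z each as a share of 0.04 m, from -1 to 1, then the turn about the tool's z as a share of 8 degrees, from -1 to 1, then the closure, from 0 (fully open) to 1 (shut). In form: [[tx, ty, tz, twist, claw], ...]. A call has 1 to 8 rows; each row shifts and turns the commanded pose from where the row before left it, along the tool's axes as they then stand; what a row does not reach is not made up. A row lasts 1/8 s, in which the tool goes at most 62.5 mm and 10.7 degrees, less where a joint would pass 70% of its speed; a pose out of reach is approached as far as the arm can. A call with a number of a shift or a turn outside -1 to 1 is refused whole. A call with a gripper value outside its range is refused whole. The fingers move at their own pace and stop on an object; FORCE is the grip in N (left out, the last holds). Time passes only in rows, so rows that do not move let the fingers close. It gives the time, the measured TCP pose, the force, the opening and the grip force at its end, in the units of the state.
- robot.read_state(): the state, without advancing time (a new reading comes with each control period).
- robot.grab_frame(name): name is "scene" or "top"; returns (picture, depth): 420x560x3 uint8, red, green, blue; 420x560 float32, m along the optical axis (not along the pixel's ray), 0 where there is no reading.
- robot.calibration(name): a dict with "vfov" (degrees; the focal length in pixels is half the picture's height over the tangent of half this angle, whatever the lens; pixels are square), "cx", "cy" (the principal point, pixels), "dist_coeffs" ([k1, k2, p1, p2, k3] as OpenCV has them; the pictures are not rectified), "R" (3x3) and "t" (3): a world point X has camera coordinates R X + t. Camera axes: x right, y down, z forward; pixel columns grow to the right and rows downward; lengths in m; the calibration is good to about 2 mm. A picture is of the moment at which its call begins. calibration takes no time and is no camera call.
- robot.sign_off(): hands the job in; it is judged then, once.
The state is a dict: "time": time; "q": joint angles; "qvel": joint speeds; "tau": joint torques, N m; "position": TCP position; "tcp_rot": TCP orientation; "ft_force": force on the tool from outside, world axes, zero at the start; "moment": the same for the moment, N m; "opening": opening from 0.0 (shut) to 1.0 (fully open); "gripper_force": force on a finger pad.
Only numpy, scipy, OpenCV 4.12 (cv2) and the standard library are available. Lean on these libraries where they do the work, as an engineer would, in place of code of your own. Each camera call takes 0.05 s, during which the arm holds its last target. There are 200 camera calls.

## Task

Shut the gold candy tray: press the tray's long steel spring bar down with a fingertip and, keeping it down so that its pin is out of the way, push the sliding cover by its upright tab past the pin until the cover is fully home. Then let the bar go, so that the pin springs up behind the cover's lug and locks it. Only press and push: do not pinch the tab, and leave the cups, their wooden tray and the tea caddy where they are.

Things in the scene. Friction and masses are not known exactly. Their poses are not given: they have to be found in the camera images.
- candy_tray: gold plastic candy tray, 203 mm (its x) by 316 mm (its y), fixed to the console. Origin: underside, near the centre; z up; +y is the direction in which the cover shuts. Along its -x long side a low ledge (x -108 to -50 mm, top 22 mm above the console, no outer wall) carries the catch; that side faces away from the robot. End wall (+y) 58 mm high.
- cover (a joint): how far the cover has slid towards the tray's +y, in m: 0 = fully open, 0.090 = home at its end stop. The cover (128 x 200 mm, low dome, top 59 mm above the console) is captive, slides with 1 to 2 N of friction and stays where it is left. With the pin up the lug is stopped by it at 0.062; the lug is right past the pin from 0.086 on.
- lug (a point): centre of the cover's stop lug, which reaches out over the bar ahead of the push tab and runs against the pin; 15 mm long (tray y), 46 to 58 mm above the console; its rear face is 58 mm ahead of the push tab's rear face
- push_face (a point): centre of the push tab's rear face, straight above the bar's centre line, moves with the cover; 61 mm above the console. Pushing here towards the tray's +y shuts the cover. The face is 50 mm wide (tray x) and reaches from 43 to 79 mm above the console; the tab is 10 mm thick; squeezing it from front and rear at once is a pinch.
- catch (a joint): how far the spring catch (bar and pin together) is pressed down, in m: 0 = up, 0.010 = fully down on its stop. It springs back up by itself; 2 N starts it, 6 N holds it fully down. The lug passes over the pin only when it is pressed at least 0.0065.
- bar_top (a point): centre of the top face of the catch's steel bar: 26 mm wide (tray x), 205 mm long (tray y), 6 mm thick, top 40 mm above the console when up, 30 mm fully down. It reaches 102 mm either way from here along the tray's y, so there is bar behind the push tab at every cover position. It goes straight down wherever it is pressed; a fingertip may slide along it.
- pin_top (a point): top of the catch's pin, a steel block 22 mm wide and 9 mm long (tray y) standing 12 mm above the bar near its +y end; 52 mm above the console when up
- cup_tray: low wooden tray 240 x 150 x 22 mm with the two cups; fixed; leave alone
- cup_a: white ceramic cup, 72 mm across, 62 mm high, origin under its centre; leave alone
- cup_b: the other, same cup; leave alone
- tea_caddy: aluminium tea caddy with a cap, 75 mm across, 110 mm high, origin under its centre; leave alone

How it is judged:
On the way, in this order (a step that is already met when the one before it is completed fails the run):
1. a finger holds the spring bar down before the cover's lug reaches the pin's far side (value of joint catch above 0.0062 m and contact force between the fingers and catch above 0.5 N and value of joint cover below 0.066 m), for 0.1 s.
2. the cover's lug slides over the pin while a finger still holds the bar down (value of joint catch above 0.0055 m and contact force between the fingers and catch above 0.5 N and value of joint cover between 0.068 and 0.086 m), for 0.05 s.
At the end, for the whole second after the job is handed in: the cover is home (joint cover above 0.0855 of 0.090) and at rest, the catch has sprung back up (within 2 mm) behind its lug, and the cups, their tray and the caddy are within 15 mm of where they stood (value of joint cover above 0.0855 m and value of joint catch below 0.002 m and velocity of joint cover between -0.01 and 0.01 m/s and distance of each of cup_tray, cup_a, cup_b, tea_caddy from where it was at the start of the episode below 0.015 m); the robot touches nothing.
It fails at once if the push tab is pinched between the fingers (contact force between the fingers and cover_c1 above 1.5 N and contact force between the fingers and cover_c2 above 1.5 N).
It fails at once if a cup or the caddy is moved, lifted or knocked (distance of any of cup_a, cup_b, tea_caddy from where it was at the start of the episode above 0.015 m).
It also fails if it takes over 40 s, if anything falls off the work surface, if the arm or the gripper's body presses on something with over 40 N, if the wrist force passes 120 N, or if a joint passes its speed limit or range.

## Working session

There is one attempt and no reset: what is moved stays moved. The work goes in short steps, Python scripts to look and compute and a shell command to move; the robot and the scene stay as the last step left them, time stands still between calls to the robot, and variables do not carry over. Pictures are saved under pics/ and viewed, at most 10 in all, crops included, and the job is handed in when it is done.

```bash
ls; mkdir -p pics
python3 - <<'E'
from workcell import robot
import cv2,numpy as np
s=robot.read_state();print({k:np.round(v,3).tolist() for k,v in s.items()})
for n in("scene","top"):
    p,d=robot.grab_frame(n);cv2.imwrite(f"pics/{n}0.png",cv2.cvtColor(p,cv2.COLOR_RGB2BGR));np.savez(f"pics/{n}0.npz",p=p,d=d)
    c=robot.calibration(n);print(n,c)
E
```

```text
pics
{'time': 0.0, 'q': [1.216, 0.333, -0.065, 1.461, 0.022, 1.35, -0.089], 'qvel': [-0.0, -0.0, -0.001, 0.001, 0.001, -0.0, 0.0], 'tau': [0.0, -62.325, 0.025, -38.99, -0.061, 0.04, 0.0], 'position': [0.203, -0.591, 0.247], 'tcp_rot': [-3.097, -0.519, 0.0], 'ft_force': [0.595, 0.011, 0.862], 'moment': [-0.038, 0.001, 0.014], 'gripper_force': 0.0, 'opening': 0.999}
scene {'vfov': 50.46296632967595, 'cx': 273.0416360939371, 'cy': 207.59196940192814, 'dist_coeffs': array([-0.1464332,  0.       ,  0.       ,  0.       ,  0.       ]), 'R': array([[-0.38035949,  0.92481714,  0.00631792],
       [ 0.66727896,  0.27915627, -0.69051471],
       [-0.64036352, -0.25842801, -0.72329076]]), 't': array([ 0.20049781, -0.31879029,  1.79942067])}
top {'vfov': 52.1761827941392, 'cx': 278.04408385061566, 'cy': 211.51806423048157, 'dist_coeffs': array([-0.03445183,  0.        ,  0.        ,  0.        ,  0.        ]), 'R': array([[-0.00873161, -0.99993433, -0.00742224],
       [-0.99353219,  0.0095156 , -0.11315144],
       [ 0.11321464,  0.00638624, -0.99355003]]), 't': array([0.01208251, 0.5343726 , 1.29595415])}
```

View pics/scene0.png

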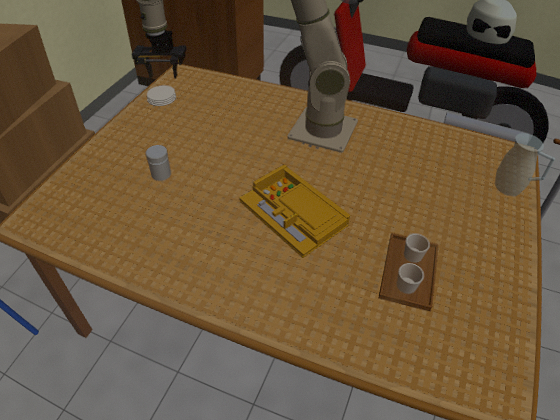

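View pics/top0.png

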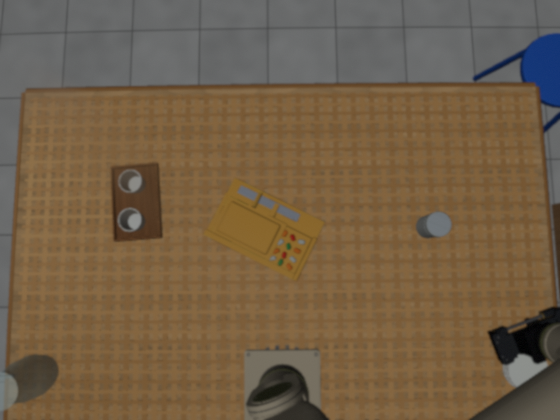

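The scene view shows the gold tray around (295,208), with the candies exposed at its left end, the caddy at (158,162) and the cups at (410,265). In the top view the tray is around (263,228), with the candies at the right, so the cover shuts towards image right. The bar is grey at (247,193) to (290,214). Next I'll zoom in.

Run:
```python
import cv2,numpy as np
a=np.load("pics/top0.npz")['p'][165:290,190:340,::-1];b=np.load("pics/scene0.npz")['p'][160:260,230:360,::-1]
cv2.imwrite("pics/z1.png",cv2.resize(a,None,fx=5,fy=5,interpolation=cv2.INTER_CUBIC)[:600])
cv2.imwrite("pics/z2.png",cv2.resize(b,None,fx=6,fy=6,interpolation=cv2.INTER_CUBIC))
```

```text
(no output)
```

View pics/z1.png

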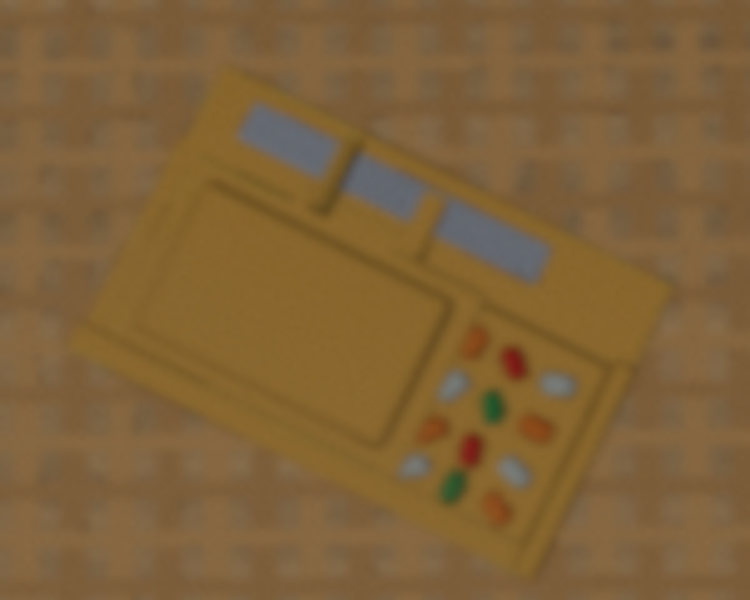

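View pics/z2.png

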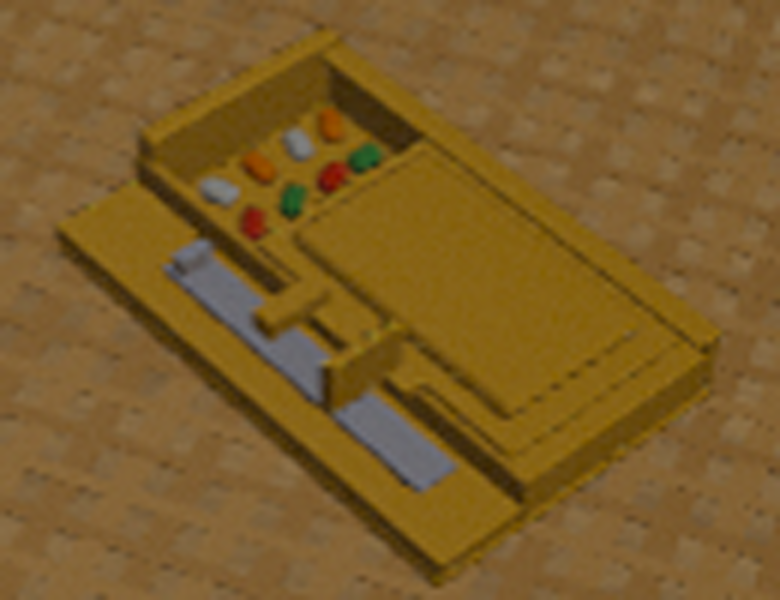

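Zoomed top view: the bar corners are about (255,103), (237,142), (551,245) and (535,283). The tab is at (322..355,145..213) and the lug at about (430,220). The scene zoom shows the pin at the bar's far upper-left end, with free bar behind the tab from (345,405) to (440,475).

```bash
cat > h.py <<'E'
from workcell import robot
import cv2,numpy as np
from scipy.spatial.transform import Rotation as Ro
def ray(n,uv,z):
    c=robot.calibration(n);f=210/np.tan(np.radians(c['vfov']/2))
    K=np.array([[f,0,c['cx']],[0,f,c['cy']],[0,0,1]])
    p=cv2.undistortPoints(np.array([uv],float).reshape(-1,1,2),K,c['dist_coeffs'])[:,0]
    d=np.c_[p,np.ones(len(p))]@c['R'];o=-c['R'].T@c['t']
    return o+d*((z-o[2])/d[:,2])[:,None]
def report(goal,ydir):
    s=robot.read_state();R=Ro.from_rotvec(s['tcp_rot']).as_matrix()
    e=R.T@(np.array(goal)-s['position']);t=R.T@np.array([*ydir,0])
    a=np.degrees(np.arctan2(-t[0],t[1]));a=(a+90)%180-90
    print('tcp',np.round(s['position'],4),'F',np.round(s['ft_force'],1),'shift rows',np.round(e/.04,2),'turn rows',round(a/8,2),'toolR',np.round(R,2).tolist(),'q',np.round(s['q'],2))
E
python3 - <<'E'
from h import *
z1=lambda l:[(190+(u+.5)/5-.5,165+(v+.5)/5-.5) for u,v in l]
z2=lambda l:[(230+(u+.5)/6-.5,160+(v+.5)/6-.5) for u,v in l]
A=ray('top',z1([(255,103),(237,142),(551,245),(535,283)]),.04);print(A.round(4))
d=A[2:].mean(0)-A[:2].mean(0);print('len',np.linalg.norm(d));y=d[:2]/np.linalg.norm(d);print('y',y)
B=ray('scene',z2([(457,465),(420,490)]),.04);print('scene bar rear',B.round(4),'tab top rear', ray('scene',z2([(327,368),(402,325)]),.079).round(4))
print('top tab',ray('top',z1([(357,140),(322,213)]),.079).round(4))
c=A.mean(0)
for P in (*A[:2],*B,*ray('scene',z2([(327,368),(402,325)]),.079),*ray('top',z1([(357,140),(322,213)]),.079)): 
    r=(P-c)[:2];print('along',round(r@y,4),'across',round(r@np.array([y[1],-y[0]]),4))
# grey mask bar with both rays
for n in('top','scene'):
    p=np.load(f'pics/{n}0.npz')['p'];h=cv2.cvtColor(p,cv2.COLOR_RGB2HSV).astype(int)
    m=((h[...,1]<90)&(h[...,2]>80)).astype(np.uint8)
    k,l,st,ce=cv2.connectedComponentsWithStats(m)
    for i in range(1,k):
        if st[i,4]>25 and 180<ce[i][0]<350 and 170<ce[i][1]<250:
            ys,xs=np.where(l==i);q=ray(n,np.c_[xs,ys],.04)[:,:2]-c[:2];al=q@y;ac=q@np.array([y[1],-y[0]])
            print(n,st[i],'along',al.min().round(3),al.max().round(3),'across mean',ac.mean().round(4))
print('centre',c)
E
```

```text
[[ 0.6164  0.1223  0.04  ]
 [ 0.5921  0.1334  0.04  ]
 [ 0.5263 -0.0595  0.04  ]
 [ 0.503  -0.0494  0.04  ]]
len 0.2031673143071826
y [-0.44124875 -0.89738484]
scene bar rear [[0.5967 0.1359 0.04  ]
 [0.6193 0.1242 0.04  ]] tab top rear [[0.5935 0.0628 0.079 ]
 [0.5512 0.0875 0.079 ]]
top tab [[0.5864 0.0574 0.079 ]
 [0.5426 0.0785 0.079 ]]
along -0.102 across -0.0134
along -0.1012 across 0.0134
along -0.1055 across 0.0104
along -0.1049 across -0.0151
along -0.0385 across -0.019
along -0.0419 across 0.0298
along -0.0305 across -0.015
along -0.0301 across 0.0336
top [238 186  20  15 161] along -0.103 -0.044 across mean -0.0014
top [258 196  18  13 137] along -0.032 0.017 across mean -0.0006
top [277 204  23  18 205] along 0.031 0.102 across mean 0.0005
top [298 240   7   4  26] along 0.131 0.151 across mean 0.063
scene [257 200  28  27 203] along -0.027 0.103 across mean -0.0013
scene [286 226  20  16 144] along -0.107 -0.039 across mean -0.0026
centre [0.55946788 0.03667951 0.04      ]
```

Run:
```python
from h import *
report([.591,.099,.125],(-.441,-.897))
```

```text
tcp [ 0.2035 -0.5906  0.2468] F [0.5 0.5 0.1] shift rows [ 14.78 -13.14   3.06] turn rows 5.65 toolR [[0.95, 0.33, -0.0], [0.33, -0.95, 0.0], [-0.0, -0.0, -1.0]] q [ 1.22  0.33 -0.06  1.46  0.02  1.35 -0.09]
```

```bash
python3 -m crank '[[0.5,-0.44,0,0,1],[0.9,-0.8,0,0,1],[0.9,-0.8,0,0,1],[0.9,-0.8,0,0,1],[0.9,-0.8,0,0,1],[0.9,-0.8,0,0,1],[0.9,-0.8,0,0,1],[0.9,-0.8,0,0,1]]' 20; python3 -m crank '[[0.9,-0.8,0,0,1],[0.9,-0.8,0,0,1],[0.9,-0.8,0,0,1],[0.9,-0.8,0,0,1],[0.9,-0.8,0,0,1],[0.9,-0.8,0,0,1],[0.9,-0.8,0,0,1],[0.9,-0.8,0,0,1]]'
python3 -m crank '[[0.9,-0.8,0,0,1],[0,0,0,0.9,1],[0,0,0,0.95,1],[0,0,0,0.95,1],[0,0,0,0.95,1],[0,0,0,0.95,1],[0,0,0,0.95,1],[0,0,0,0,1]]'
python3 -c "
from h import *
report([.591,.099,.125],(-.441,-.897))"
```

```text
time: 1.1
position: [0.3825, -0.2723, 0.2474]
tcp_rot: [3.098, 0.519, -0.0]
ft_force: [-0.1, 0.2, 0.7]
opening: 0.17
gripper_force: 0.0
time: 2.1
position: [0.5715, 0.0631, 0.2473]
tcp_rot: [3.098, 0.518, -0.001]
ft_force: [0.9, -0.1, 0.9]
opening: 0.007
gripper_force: 0.0
time: 3.1
position: [0.5944, 0.1039, 0.2472]
tcp_rot: [3.06, -0.71, -0.001]
ft_force: [-0.6, 0.8, 0.1]
opening: 0.002
gripper_force: 0.0
tcp [0.5944 0.1039 0.2472] F [-0.6  0.8  0.1] shift rows [-0.02  0.15  3.06] turn rows 0.0 toolR [[0.9, -0.44, -0.0], [-0.44, -0.9, -0.0], [-0.0, 0.0, -1.0]] q [ 0.2   0.34 -0.56  1.5   0.18  1.36 -2.41]
```

```bash
python3 -m crank '[[0,0.15,0.6,0,1],[0,0,0.9,0,1],[0,0,0.9,0,1],[0,0,0.9,0,1],[0,0,0.65,0,1],[0,0,0.1,0,1],[0,0,0,0,1]]'
python3 -c "
from h import *
report([.591,.099,.065],(-.441,-.897))
p,d=robot.grab_frame('scene');q,d=robot.grab_frame('top')
a=cv2.resize(p[150:260,230:360],None,fx=3,fy=3,interpolation=2);b=cv2.resize(q[165:290,190:320],None,fx=3,fy=3,interpolation=2)
o=np.zeros((375,780,3),np.uint8);o[:330,:390]=a;o[:,390:]=b
cv2.imwrite('pics/near1.png',o[...,::-1])"
```

```text
time: 3.98
position: [0.5923, 0.0987, 0.0862]
tcp_rot: [-3.06, 0.709, -0.001]
ft_force: [0.6, -0.2, 0.8]
opening: 0.005
gripper_force: 0.0
tcp [0.5923 0.0987 0.0862] F [ 0.6 -0.2  0.8] shift rows [-0.03  0.01  0.53] turn rows 0.01 toolR [[0.9, -0.44, 0.0], [-0.44, -0.9, 0.0], [0.0, -0.0, -1.0]] q [ 0.18  0.47 -0.53  1.68  0.27  1.06 -2.46]
```

View pics/near1.png

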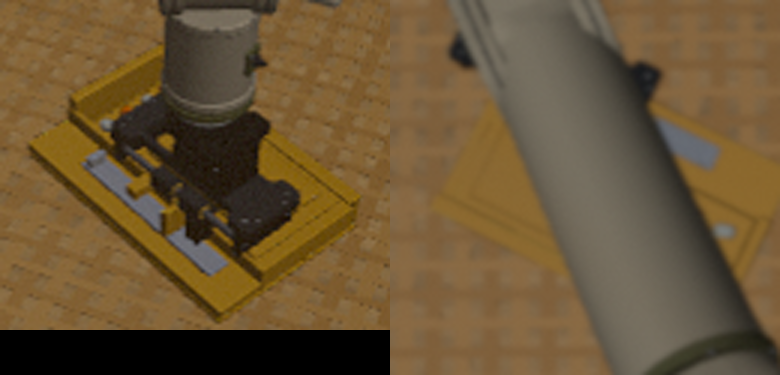

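The scene crop shows the closed fingertips at (195,240), above the bar and just behind the tab at (172,218), with free bar around them. The arm blocks the top view. Next I'll press.

```bash
python3 -m crank '[[-0.03,0,0.3,0,1],[0,0,0.2,0,1],[0,0,0,0,1]]';python3 -m crank '[[0,0,0.1,0,1],[0,0,0,0,1]]';python3 -m crank '[[0,0,0.08,0,1],[0,0,0,0,1]]'
```

```text
time: 4.45
position: [0.5904, 0.099, 0.0648]
tcp_rot: [3.059, -0.711, -0.002]
ft_force: [-0.6, -0.7, 2.1]
opening: 0.006
gripper_force: 0.8
time: 4.7
position: [0.5909, 0.0991, 0.0616]
tcp_rot: [3.06, -0.712, 0.0]
ft_force: [-0.7, -0.6, 3.9]
opening: 0.002
gripper_force: 1.5
time: 4.95
position: [0.591, 0.0991, 0.0584]
tcp_rot: [-3.06, 0.712, -0.001]
ft_force: [-1.0, -1.0, 3.8]
opening: 0.005
gripper_force: 2.1
```

```bash
python3 -m crank '[[0,0,0.07,0,1],[0,0,0,0,1]]';python3 -m crank '[[0,0,0.04,0,1],[0,0,0,0,1],[0,0,0,0,1]]'
```

```text
time: 5.2
position: [0.591, 0.0991, 0.0556]
tcp_rot: [-3.06, 0.712, -0.001]
ft_force: [-1.5, 0.5, 6.2]
opening: 0.005
gripper_force: 2.6
time: 5.58
position: [0.5912, 0.0991, 0.0548]
tcp_rot: [3.06, -0.712, 0.001]
ft_force: [-4.1, -1.0, 11.4]
opening: 0.004
gripper_force: 5.8
```

```bash
python3 -m crank '[[0,0.15,0,0,1],[0,0.2,0,0,1],[0,0.15,0,0,1],[0,0.1,0,0,1]]';python3 -m crank '[[0,0.2,0,0,1],[0,0.2,0,0,1],[0,0.2,0,0,1],[0,0.2,0,0,1]]'; python3 -c "
from h import *
report([.5595,.0367,.055],(-.441,-.897))"
```

```text
time: 6.08
position: [0.5817, 0.0795, 0.0552]
tcp_rot: [-3.057, 0.709, -0.005]
ft_force: [2.3, 6.1, 5.4]
opening: 0.002
gripper_force: 4.2
time: 6.58
position: [0.5677, 0.0511, 0.0553]
tcp_rot: [-3.057, 0.708, -0.005]
ft_force: [2.5, 7.2, 6.8]
opening: 0.003
gripper_force: 4.8
tcp [0.5677 0.0511 0.0553] F [2.5 7.2 6.8] shift rows [-0.02  0.41  0.  ] turn rows 0.01 toolR [[0.9, -0.44, 0.0], [-0.44, -0.9, 0.0], [0.0, -0.0, -1.0]] q [ 0.26  0.45 -0.52  1.79  0.26  0.97 -2.39]
```

```bash
python3 -m crank '[[0,0.2,0.01,0,1],[0,0.2,0,0,1],[0,0.2,0,0,1]]';python3 -m crank '[[0,0.15,0.01,0,1],[0,0.15,0,0,1],[0,0.15,0,0,1],[0,0.15,0,0,1]]';python3 -m crank '[[0,0.1,0,0,1],[0,0.1,0,0,1]]'
```

```text
time: 6.95
position: [0.5577, 0.03, 0.0553]
tcp_rot: [-3.056, 0.708, -0.007]
ft_force: [2.2, 7.7, 10.2]
opening: -0.0
gripper_force: 5.8
time: 7.45
position: [0.5486, 0.0108, 0.0555]
tcp_rot: [-3.053, 0.705, -0.011]
ft_force: [15.8, 25.8, 1.3]
opening: 0.003
gripper_force: 15.3
time: 7.7
position: [0.5482, 0.0104, 0.0561]
tcp_rot: [-3.046, 0.694, -0.02]
ft_force: [31.3, 44.3, -11.6]
opening: 0.002
gripper_force: 24.7
```

```bash
python3 -m crank '[[0,-0.2,0,0,1],[0,-0.15,0,0,1],[0,0,0,0,1]]';python3 -m crank '[[0,-0.15,0,0,1],[0,0,-0.3,0,1],[0,0,-0.5,0,1],[0,0,-0.8,0,1],[0,0,-0.9,0,1],[0,0,-0.9,0,1],[0,0,-0.9,0,1],[0,0,0,0,1]]'
python3 -m crank '[[0,-0.9,-0.5,0,1],[0,-0.9,0,0,1],[0,-0.9,0,0,1],[0,-0.9,0,0,1],[0,-0.9,0,0,1],[0,-0.9,0,0,1],[0,-0.9,0,0,1],[0,0,0,0,1]]'
python3 -c "
from h import *
p,d=robot.grab_frame('scene');q,d=robot.grab_frame('top')
a=cv2.resize(p[150:260,230:360],None,fx=3,fy=3,interpolation=2);b=cv2.resize(q[165:290,190:320],None,fx=3,fy=3,interpolation=2)
o=np.zeros((375,780,3),np.uint8);o[:330,:390]=a;o[:,390:]=b
cv2.imwrite('pics/end1.png',o[...,::-1])"
```

```text
time: 8.07
position: [0.549, 0.0115, 0.0551]
tcp_rot: [-3.06, 0.711, -0.004]
ft_force: [-4.3, -0.3, 21.1]
opening: 0.004
gripper_force: 12.2
time: 9.07
position: [0.5516, 0.0172, 0.2286]
tcp_rot: [-3.059, 0.711, -0.008]
ft_force: [0.1, -0.1, -1.1]
opening: 0.006
gripper_force: 0.0
time: 10.07
position: [0.6604, 0.2467, 0.2436]
tcp_rot: [-3.061, 0.704, 0.004]
ft_force: [-0.7, -0.3, -1.1]
opening: 0.003
gripper_force: 0.0
```

View pics/end1.png

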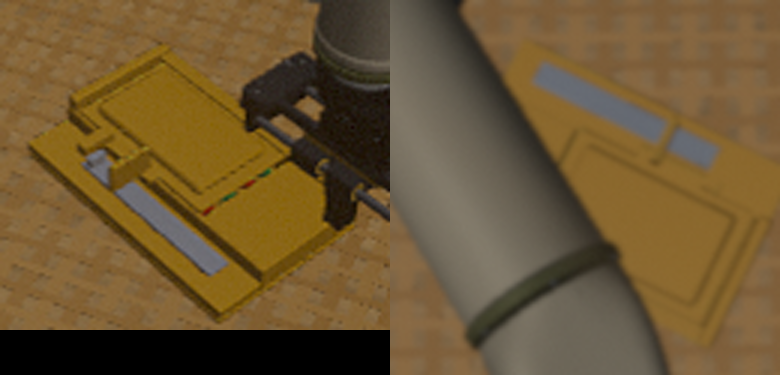

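The scene crop shows the cover at the far end, with the lug at (97,140) and the pin standing at (97,158) between lug and tab. I'll measure the travel and the bar height.

Run:
```python
from h import *
c=np.array([.5595,.0367]);y=np.array([-.441,-.897])
for n in('top','scene'):
    p,dd=robot.grab_frame(n)
    for tag,p,D in(('was',np.load(f'pics/{n}0.npz')['p'],np.load(f'pics/{n}0.npz')['d']),('now',p,dd)):
        h=cv2.cvtColor(p,cv2.COLOR_RGB2HSV).astype(int);m=((h[...,1]<90)&(h[...,2]>80)).astype(np.uint8)
        k,l,st,ce=cv2.connectedComponentsWithStats(m);C=robot.calibration(n)
        for i in range(1,k):
            ys,xs=np.where(l==i)
            if len(xs)<15 or not(180<ce[i][0]<350 and 170<ce[i][1]<250):continue
            q=ray(n,np.c_[xs,ys],.04);al=(q[:,:2]-c)@y;z=D[ys,xs]
            o=-C['R'].T@C['t'];zz=o[2]+(q[:,2]-o[2])*z/(q@C['R'].T+C['t'])[:,2]
            f=al<.07
            print(n,tag,len(xs),'along',al.min().round(4),al.max().round(4),'z bar',np.median(zz[f]).round(4) if f.any() else None)
```

```text
top was 161 along -0.1025 -0.044 z bar 0.0392
top was 137 along -0.0317 0.0168 z bar 0.0394
top was 205 along 0.0306 0.1019 z bar 0.0399
top was 24 along 0.0784 0.0908 z bar None
top was 26 along 0.1307 0.151 z bar None
top now 401 along -0.1025 0.0415 z bar 0.0396
top now 142 along 0.051 0.1006 z bar 0.0406
scene was 18 along 0.1131 0.1323 z bar None
scene was 19 along 0.1143 0.1339 z bar None
scene was 203 along -0.0267 0.1033 z bar 0.0398
scene was 144 along -0.1065 -0.0389 z bar 0.0397
scene now 63 along 0.0585 0.1033 z bar 0.0396
scene now 311 along -0.1065 0.0438 z bar 0.0397
```

```bash
python3 -c "
from workcell import robot
print(robot.sign_off())"
```

```text
the job is handed in; nothing more can be done
None
```

The job is handed in, though no verdict came back: the cover was pushed to its end stop with the bar held down, and the bar is back up at 40 mm with the pin behind the lug. The cups and caddy were never approached.

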